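Pack the polished mould plates into their transport case

TASK

Lift the lid of the transport case right back until it rests on its stop, then load every mould plate lying on the mat: pair each with the nest in the case that has its outline and pin spacing, and lower it block-side up over the two pins until it lies flush on the pad. When all the plates are in, shut the lid fully, and leave the jar, bottle and brass block where they are.

Things in the scene. Friction and masses are not known exactly. Their poses are not given: they have to be found in the camera images.
- case: grey painted open-topped transport case fixed on the bench, 175 (x) x 356 (y) x 80 mm high, walls and floor 6 mm; origin at the centre of its underside; front (the side with the lid's tab) is its -x side, x points to the hinge side, z up
- lid (a joint): aluminium lid of the case (8 mm thick, 0.45 kg), hinged along the case's far (+x) top edge; 0 = shut, grows as it opens, 1.75 rad = resting on its stop, just past upright; it falls shut when let go below about 1.57 and falls on to its stop above that
- lid_tab (a point): grip point on the black pull tab that sticks out of the middle of the lid's front edge, in the lid's plane: tab 36 mm wide (along the case's y), 12 mm thick, 40 mm long out from the edge; this point is 26 mm out from the edge, 201 mm from the hinge line. Pinched across its 36 mm width from above, it can turn between the fingers as the lid swings
- lid_hinge (a point): middle of the lid's hinge line, 80 mm above the bench; hinge line runs along the case's y. A lid angle a puts the tab at hinge + 201 mm * (-cos a along the case's x, sin a up), plus 6 mm along the lid's normal
- nest_slim: nest on the case's floor, under the lid: black pad 130 (x) x 56 (y) x 10 mm with two upright 11 mm steel pins at x = +-52 mm, y = 0 (104 mm apart), standing 25 mm above the pad, the upper 12 mm tapered to 4 mm; origin at the centre of the pad's underside, pad top at z = 10 mm. Three nests stand side by side, 100 mm apart along the case's y, in an order that changes
- nest_wide: nest on the case's floor, under the lid: black pad 116 (x) x 80 (y) x 10 mm with two upright 11 mm steel pins at x = +-42 mm, y = 0 (84 mm apart), standing 25 mm above the pad, the upper 12 mm tapered to 4 mm; origin at the centre of the pad's underside, pad top at z = 10 mm. Three nests stand side by side, 100 mm apart along the case's y, in an order that changes
- nest_square: nest on the case's floor, under the lid: black pad 80 (x) x 80 (y) x 10 mm with two upright 11 mm steel pins at x = +-28 mm, y = 0 (56 mm apart), standing 25 mm above the pad, the upper 12 mm tapered to 4 mm; origin at the centre of the pad's underside, pad top at z = 10 mm. Three nests stand side by side, 100 mm apart along the case's y, in an order that changes
- plate_slim: loose steel mould plate, 130 (x) x 56 (y) x 12 mm, about 0.4 kg, with two through holes of 14.5 mm at x = +-52 mm, y = 0; to hold it by, a block 36 (x) x 24 (y) mm stands in its middle, top 42 mm above the plate's underside; origin at the centre of the underside; fits either way round. Starts flat on the 3 mm thick teal mat; may be absent
- plate_wide: loose steel mould plate, 116 (x) x 80 (y) x 12 mm, about 0.4 kg, with two through holes of 14.5 mm at x = +-42 mm, y = 0; to hold it by, a block 36 (x) x 24 (y) mm stands in its middle, top 42 mm above the plate's underside; origin at the centre of the underside; fits either way round. Starts flat on the 3 mm thick teal mat; may be absent
- plate_square: loose steel mould plate, 80 (x) x 80 (y) x 12 mm, about 0.4 kg, with two through holes of 14.5 mm at x = +-28 mm, y = 0; to hold it by, a block 36 (x) x 24 (y) mm stands in its middle, top 42 mm above the plate's underside; origin at the centre of the underside; fits either way round. Starts flat on the 3 mm thick teal mat; may be absent
- jar: small jar, 56 mm wide, 60 mm high, bystander; origin under its centre
- oil_bottle: bottle, 54 mm wide, 140 mm high, bystander; origin under its centre
- brass_block: brass block 50 x 70 x 45 mm, bystander; origin under its centre
Not all that is in view belongs to the job. What is shaped like the plate_slim but brown, orange or red is not meant.

How it is judged:
By the outcome, as a careful person would: the job done as asked, in the order asked, and still so for the second after the job is handed in, with the robot touching nothing.
Of plate_slim, plate_wide, plate_square only 2 to 3 are there at a start; the rules pass over those that are not, and their reading is None.
At some moment in a run one of plate_slim, plate_wide, plate_square may be knocked a few centimetres aside while the robot is not near it.
Once in a run the grip may slacken for a moment while it holds something.
It also fails if it takes over 208 s, if anything falls off the work surface, if the arm or the gripper's body presses on something with over 40 N, if the wrist force passes 120 N, or if a joint passes its speed limit or range.

ROBOT

A 7-joint arm with a two-finger parallel gripper is mounted at the origin on the work surface. World frame = base frame: x ahead of the robot, y to its left, z up, the work surface at z = 0. Lengths are in m, angles in degrees, forces in N, time in s.
With the tool pointing down it reaches from about 0.35 to 0.9 m from the base axis. Payload 7.2 kg.
Tool frame: the origin (TCP) lies at the very end of the fingers, on their centre line; the grasp point (between the pads) lies 19 mm behind it (grip_point_offset is the distance from the TCP to the grasp point, in m); z points along the fingers, y is the line along which they close (so a half turn about z gives the same grasp; the last joint's range is limited). The gripper opens to 85 mm and grips with 20 to 120 N. Pads are 22 mm wide; open, the fingers measure 114 mm over their backs; the gripper's body (76 mm by 85 mm) begins 54 mm behind the grasp point. The pads swing forward as they close: fully open they stand 13 mm farther back than shut.
Start: joints at [-69.912, 23.554, -0.728, 91.456, 0.321, 64.991, -4.71], TCP at [0.254, 0.571, 0.231] pointing down, gripper open.
Joint ranges: [-169.25, 169.25], [-16.82, 113.86], [-84.01, 82.57], [7.8, 145.47], [-59.2, 239.2], [7.22, 106.19], [-163.78, 163.78]. Speed limits (degrees/s): [136.94, 136.94, 172.46, 172.46, 180, 180, 180].

INTERFACE

Orientations are given as a 3x3 rotation matrix whose columns are the frame's x, y, z axes.
In Python, from station import * gives the robot as it stands.
- The arm moves only by the shell command python3 -m inch 'ROWS' [OPENING]. ROWS is JSON, a list of rows, each an object of numbers: "tx", "ty", "tz": the shift along the tool's x, y, z in cm; "yaw": the turn about the tool's z in degrees. A call has 1 to 12 rows; each row is the pose to reach, as a shift and turn from the pose commanded when the call began, along the tool's axes at that moment; what a row does not reach only later rows make up. A row lasts 1/8 s, in which the tool goes at most 62.5 mm and 10.7 degrees, less where a joint would pass 70% of its speed; a pose out of reach is approached as far as the arm can. A call with a gripper value outside its range is refused whole. OPENING is the opening, from 0 (shut) to 1 (fully open), set as the call begins (- or left out, the last holds). The fingers move at their own pace and stop on an object; the grip force is fixed at half the most. Time passes only in rows, so rows that repeat a pose let the fingers close. It gives the time, the measured TCP pose, the force, the opening and the grip force at its end, in the units of the state.
- read_state(): the state, without advancing time (a new reading comes with each control period).
- snapshot(name): name is "side" or "top" or "wrist"; returns a dict with "image" (420x560x3 uint8, red, green, blue), "fx", "fy", "cx", "cy" (pixels), "extrinsics" (4x4, takes a point from world to camera coordinates). Camera axes: x right, y down, z forward; pixel columns grow to the right and rows downward; lengths in m; the calibration is good to about 2 mm. A picture is of the moment at which its call begins. There is no depth.
- finish_job(): hands the job in; it is judged then, once.
The state is a dict: "t": time; "joints": joint angles; "joint_velocities": joint speeds; "tau": joint torques, N m; "ee_pos": TCP position; "tool_rot": TCP orientation; "ft_force": force on the tool from outside, world axes, zero at the start; "ft_torque": the same for the moment, N m; "grip_width": finger opening in m; "gripper_force": force on a finger pad.
Only numpy, scipy, OpenCV 4.12 (cv2) and the standard library are available. Lean on these libraries where they do the work, as an engineer would, in place of code of your own. Each camera call takes 0.05 s, during which the arm holds its last target. There are 200 camera calls.

## Working session

There is one attempt and no reset: what is moved stays moved. The work goes in short steps, Python scripts to look and compute and a shell command to move; the robot and the scene stay as the last step left them, time stands still between calls to the robot, and variables do not carry over. Pictures are saved under pics/ and viewed, at most 14 in all, crops included, and the job is handed in when it is done.

```bash
ls; mkdir -p pics
cat > h.py <<'E'
from station import *
import numpy as np, cv2
def snap(name,fn=None):
    s=snapshot(name)
    if fn: cv2.imwrite('pics/'+fn,s['image'][:,:,::-1])
    return s
def cast(s,u,v,z):
    E=np.array(s['extrinsics']);R=E[:3,:3];t=E[:3,3];c=-R.T@t
    d=R.T@np.array([(u-s['cx'])/s['fx'],(v-s['cy'])/s['fy'],1.])
    return c+d*(z-c[2])/d[2]
def proj(s,p):
    E=np.array(s['extrinsics']);q=E[:3,:3]@np.array(p)+E[:3,3]
    return np.array([s['fx']*q[0]/q[2]+s['cx'],s['fy']*q[1]/q[2]+s['cy']])
E
python3 - <<'E'
from h import *
import pickle
np.set_printoptions(precision=4,suppress=True)
st=read_state();print(st)
D={}
for n in('side','top','wrist'):
    D[n]=snap(n); s=D[n]; E=np.array(s['extrinsics']); print(n,s['fx'],s['cx'],s['cy'],-E[:3,:3].T@E[:3,3],E[2,:3])
    cv2.imwrite(f'pics/{n}0.png',s['image'][:,:,::-1])
pickle.dump(D,open('d0.pkl','wb'))
E
```

```text
pics
{'t': 0.0, 'joints': array([-69.9101,  23.6002,  -0.7288,  91.5052,   0.3217,  64.9907,
        -4.7099]), 'joint_velocities': array([-0.0253, -0.0326,  0.0507, -0.0105,  0.0788,  0.0087,  0.0954]), 'tau': array([ -0.0009, -60.0641,   0.682 , -29.9411,   0.0137,   0.0109,
         0.    ]), 'ee_pos': array([0.254 , 0.5705, 0.2304]), 'tool_rot': array([[-0.9136,  0.4067, -0.0006],
       [ 0.4067,  0.9136, -0.0015],
       [-0.0001, -0.0016, -1.    ]]), 'ft_force': array([ 0.6834,  0.1656, -0.3052]), 'ft_torque': array([0.0007, 0.0563, 0.002 ]), 'gripper_force': 0.0, 'grip_width': 0.0852472047350909}
side 451.2523266210712 275.794489326688 210.94147236126912 [ 0.3751 -0.9248  1.0353] [ 0.1191  0.6918 -0.7122]
top 425.2401652027245 276.7513304799491 213.09292103432537 [0.2853 0.0102 1.2516] [ 0.187  -0.0186 -0.9822]
wrist 297.6866553831002 278.84338462559265 213.80327354053549 [0.1911 0.599  0.373 ] [ 0.2493 -0.1115 -0.962 ]
```

View pics/top0.png

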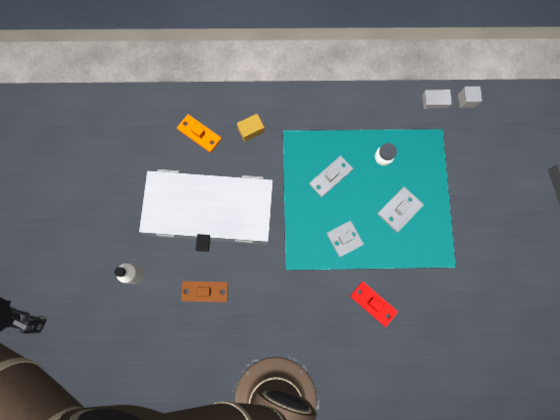

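View pics/side0.png

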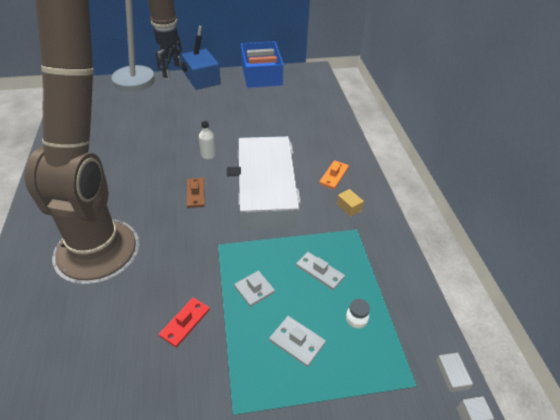

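The top view shows the case with its lid shut at (206,206) and its black tab at (203,243). On the mat are three grey plates: slim (331,176), wide (401,209) and square (345,238). The jar is at (386,155). Three plates off the mat are decoys: orange (199,133), brown (204,292) and red (374,303). The grey ones on the mat fit the description. I'll confirm them in a crop and measure.

```bash
cat >> h.py <<'E'
def plates(s,ztop=0.015,box=None):
    """grey blobs on the mat -> list of centre(xy), long-axis deg, dims (mm), holes"""
    im=s['image'];hsv=cv2.cvtColor(im,cv2.COLOR_RGB2HSV)
    teal=((hsv[...,0]>75)&(hsv[...,0]<100)&(hsv[...,1]>120)&(hsv[...,2]>50)).astype(np.uint8)
    cs,_=cv2.findContours(teal,cv2.RETR_EXTERNAL,cv2.CHAIN_APPROX_NONE)
    hull=np.zeros_like(teal);cv2.fillPoly(hull,[cv2.convexHull(max(cs,key=cv2.contourArea))],1)
    m=(hull>0)&(hsv[...,1]<90)&(hsv[...,2]>60)
    m=cv2.morphologyEx(m.astype(np.uint8),cv2.MORPH_OPEN,np.ones((3,3)))
    out=[]
    cs,_=cv2.findContours(m,cv2.RETR_EXTERNAL,cv2.CHAIN_APPROX_NONE)
    for c in cs:
        if cv2.contourArea(c)<300: continue
        P=np.array([cast(s,u,v,ztop)[:2] for u,v in c[:,0]],np.float32)*1000
        (cx,cy),(w,h),a=cv2.minAreaRect(P)
        if w<h: w,h,a=h,w,a+90
        # holes: teal spots inside
        fm=np.zeros_like(m);cv2.drawContours(fm,[c],-1,1,-1)
        k=cv2.findContours(((fm>0)&(hsv[...,1]>=90)).astype(np.uint8),cv2.RETR_EXTERNAL,cv2.CHAIN_APPROX_NONE)[0]
        H=[]
        for q in k:
            M=cv2.moments(q)
            if M['m00']>2: H.append(np.r_[cast(s,M['m10']/M['m00'],M['m01']/M['m00'],0.010)[:2]*1000,M['m00']].round(1))
        out.append((np.round([cx,cy,w,h,(a+90)%180-90],1),H,c[:,0].mean(0).round()))
    return out
E
python3 - <<'E'
from h import *
import pickle
np.set_printoptions(precision=1,suppress=True)
D=pickle.load(open('d0.pkl','rb'));s=D['top']
for p in plates(s): print(p)
im=s['image'];cv2.imwrite('pics/crop0.png',cv2.resize(im[125:275,280:460,::-1],None,fx=4,fy=4,interpolation=cv2.INTER_CUBIC))
hsv=cv2.cvtColor(im,cv2.COLOR_RGB2HSV)
m=((hsv[...,1]<40)&(hsv[...,2]>130)).astype(np.uint8);m[:160]=0;m[:,290:]=0;m[260:]=0
m=cv2.morphologyEx(m,cv2.MORPH_OPEN,np.ones((9,9)))
c=max(cv2.findContours(m,0,1)[0],key=cv2.contourArea)
r=cv2.minAreaRect(np.array([cast(s,u,v,.088)[:2] for u,v in c[:,0]],np.float32)*1000);print('lid',r,cv2.boxPoints(r))
m=(hsv[...,2]<30).astype(np.uint8);m[:232]=0;m[255:]=0;m[:,:190]=0;m[:,220:]=0
c=max(cv2.findContours(m,0,1)[0],key=cv2.contourArea);r=cv2.minAreaRect(np.array([cast(s,u,v,.092)[:2] for u,v in c[:,0]],np.float32)*1000);print('tab',r)
for n,z in [((386,155),.06),((250,127),.045),((125,273),.1)]: print(cast(s,*n,z)*1000)
E
```

```text
(array([ 442.8, -211.1,   83. ,   81.8,  -63.5]), [array([ 430.4, -187.1,    6.5]), array([ 456.3, -238.6,    2.5])], array([344., 238.]))
(array([ 528.9, -381.2,  120.7,   81.7,  -45.4]), [array([ 500.7, -352.2,    5.5]), array([ 560.1, -412. ,    3.5])], array([400., 209.]))
(array([ 633.2, -177.7,  133.4,   57.8,  -49.1]), [array([ 600.1, -139.6,    5. ]), array([ 668.5, -217.8,    3.5])], array([331., 176.]))
(array([ 699. , -346.8,   68.6,   61.5,   -3.4]), [], array([385., 154.]))
lid ((531.8829956054688, 183.80618286132812), (358.2862854003906, 190.89874267578125), 85.06558990478516) [[421.4  13.5]
 [611.6  -2.9]
 [642.4 354.1]
 [452.2 370.5]]Traceback (most recent call last):
  File "<stdin>", line 13, in <module>
ValueError: max() iterable argument is empty
```

View pics/crop0.png

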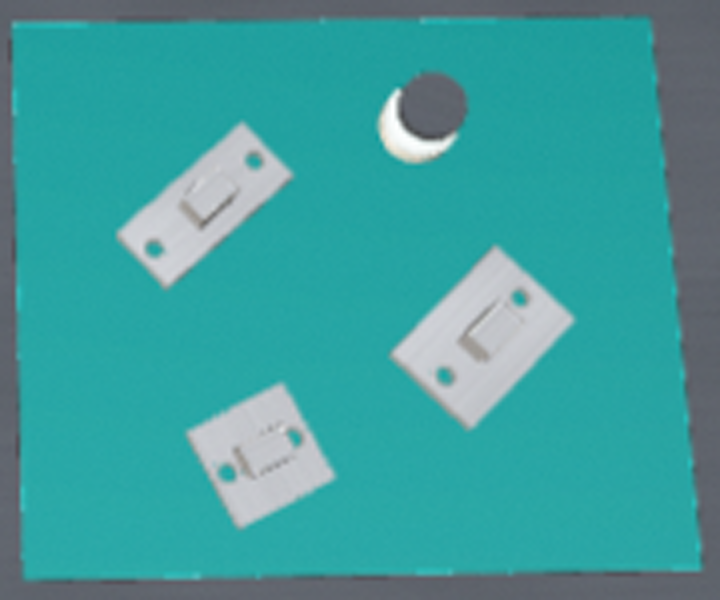

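The crop confirms three plates. Slim is at (200,205) with about 104 mm between its holes, wide at (482,338) with 84 mm, and square at (262,455) with 57 mm. All are steel grey, on the mat and block-up. Next is the tab.

```bash
cat >> h.py <<'E'
def go(p,ang=None):
    """p: TCP target (mm); ang: world angle of tool y (deg). prints shift in tool axes (cm) and yaw"""
    st=read_state();R=np.array(st['tool_rot']);d=R.T@(np.array(p)/1000-st['ee_pos'])*100
    y=0
    if ang is not None:
        a0=np.degrees(np.arctan2(R[1,1],R[0,1]));y=-((ang-a0+90)%180-90)
    print('tx ty tz yaw',np.round(d,2),round(y,1),'t',round(st['t'],2),'pos',np.round(np.array(st['ee_pos'])*1000,1),'F',np.round(st['ft_force'],1),'w',round(st['grip_width']*1000,1),round(st['gripper_force'],1))
E
python3 - <<'E'
from h import *
import pickle
np.set_printoptions(precision=1,suppress=True)
s=pickle.load(open('d0.pkl','rb'))['top'];v=s['image'].max(2)
print(v[230:256:3,194:214:2])
m=(v<42).astype(np.uint8);m[:232]=0;m[254:]=0;m[:,:190]=0;m[:,218:]=0
cs=cv2.findContours(m,0,1)[0];c=max(cs,key=cv2.contourArea);r=cv2.minAreaRect(np.array([cast(s,u,w,.092)[:2] for u,w in c[:,0]],np.float32)*1000);print('tab',r)
go([411,194,200],85)
E
```

```text
[[242 243 243 243 243 243 243 243 243 242]
 [241 242 217 221 230 229 241 242 241 240]
 [153 152  48  47  47  47  47  46 217 242]
 [112  79  47  46  47  48  47  50 103 116]
 [111  71  48  49  48  49  49  48  97 108]
 [110  61  49  47  50  50  50  41 103 109]
 [109  55  49  48  48  51  50  33 106 110]
 [110 101  84  81  81  77  76  73 109 109]
 [111 112 110 112 110 110 109 110 111 110]]
tab ((412.8400573730469, 177.2199249267578), (13.675970077514648, 1.4867633581161499e-05), 0.840461254119873)
tx ty tz yaw [-29.6 -28.    3.1] -19.0 t 0.15 pos [254.1 570.6 230.6] F [-0.2 -0.3  0.6] w 85.6 0.0
```

```bash
python3 -m inch '[{"tx":-2,"ty":-2,"yaw":-3},{"tx":-5,"ty":-5,"yaw":-6},{"tx":-9,"ty":-9,"yaw":-9},{"tx":-13,"ty":-13,"yaw":-12},{"tx":-17,"ty":-17,"yaw":-15},{"tx":-21,"ty":-21,"yaw":-19},{"tx":-25,"ty":-24,"yaw":-19},{"tx":-28,"ty":-27,"yaw":-19},{"tx":-29.6,"ty":-28,"yaw":-19},{"tx":-29.6,"ty":-28,"yaw":-19},{"tx":-29.6,"ty":-28,"yaw":-19}]'
python3 - <<'E'
from h import *
np.set_printoptions(precision=1,suppress=True)
go([411,194,200],85)
s=snap('wrist','w1.png');v=s['image'].max(2)
p=proj(s,[.411,.194,.092]);print(p)
m=(v<70).astype(np.uint8)
for c in cv2.findContours(m,0,2)[0]:
    if cv2.contourArea(c)>300:
        P=np.array([cast(s,u,w,.092)[:2] for u,w in c[:,0]],np.float32)*1000;print(c[:,0].mean(0),cv2.minAreaRect(P))
E
```

```text
tx ty tz yaw [-29.6 -28.    3.1] -19.0 t 0.15 pos [254.1 570.6 230.6] F [-0.2 -0.3  0.6] w 85.6 0.0
[ 53.1 434.5]
[180.2 390.2] ((414.15606689453125, 371.91802978515625), (16.294849395751953, 87.66327667236328), 11.379955291748047)
[510.2 372.9] ((559.2490234375, 724.42333984375), (184.26780700683594, 47.93413543701172), 18.21506118774414)
[ 48.  369.7] ((344.993896484375, 241.60977172851562), (47.11179733276367, 183.9464874267578), 23.962574005126953)
[384.5 298.4] ((393.268798828125, 630.5144653320312), (84.88314819335938, 33.825992584228516), 5.146360397338867)
[158.7 315.1] ((317.47711181640625, 407.5924072265625), (40.857303619384766, 129.8994140625), 25.65816879272461)invalid input
```

View pics/w1.png

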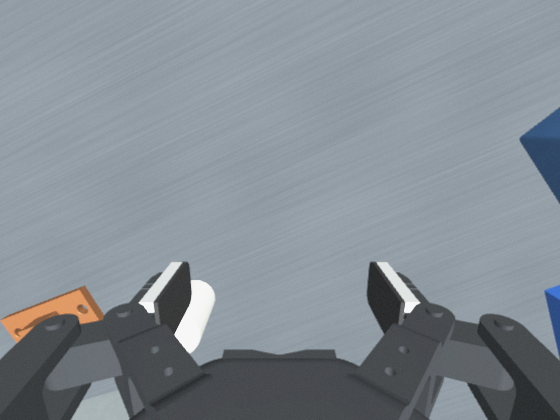

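The call was refused and the arm didn't move. The picture shows only the bare bench, the bottle (200,310) and the brown decoy (60,320). I'll retry with all the keys given.

```bash
python3 -m inch '[{"tx":-2,"ty":-2,"tz":0,"yaw":-3},{"tx":-5,"ty":-5,"tz":0,"yaw":-6},{"tx":-9,"ty":-9,"tz":0,"yaw":-9},{"tx":-13,"ty":-13,"tz":0,"yaw":-12},{"tx":-17,"ty":-17,"tz":0,"yaw":-15},{"tx":-21,"ty":-21,"tz":0,"yaw":-19},{"tx":-25,"ty":-24,"tz":0,"yaw":-19},{"tx":-28,"ty":-27,"tz":0,"yaw":-19},{"tx":-29.6,"ty":-28,"tz":0,"yaw":-19},{"tx":-29.6,"ty":-28,"tz":0,"yaw":-19},{"tx":-29.6,"ty":-28,"tz":0,"yaw":-19}]'
python3 - <<'E'
from h import *
np.set_printoptions(precision=1,suppress=True)
go([411,194,200],85)
s=snap('wrist','w2.png');v=s['image'].max(2)
p=proj(s,[.411,.194,.092]);print(p)
m=(v<70).astype(np.uint8)
for c in cv2.findContours(m,0,2)[0]:
    if cv2.contourArea(c)>300:
        P=np.array([cast(s,u,w,.092)[:2] for u,w in c[:,0]],np.float32)*1000;print(c[:,0].mean(0),cv2.minAreaRect(P))
E
```

```text
t: 1.58
ee_pos: [0.4102, 0.1958, 0.2312]
tool_rot: [[-0.996, 0.086, -0.0], [0.086, 0.996, 0.0], [0.0, 0.0, -1.0]]
ft_force: [-1.0, 0.0, -0.2]
grip_width: 0.0852
gripper_force: 0.0
tx ty tz yaw [-0.1 -0.2  3.1] 0.1 t 1.57 pos [410.2 195.8 231.2] F [-1.   0.  -0.2] w 85.2 0.0
[276.7 204. ]
[421.6 395.7] ((662.6524047851562, 345.630615234375), (24.481760025024414, 66.10661315917969), 85.08301544189453)
[285.4 346.1] ((577.4296875, 183.26023864746094), (683.5348510742188, 208.09034729003906), 85.08299255371094)
[281.4 213.5] ((426.8497314453125, 193.92332458496094), (35.2703742980957, 45.46268081665039), 85.1249771118164)
[536.6 117.9] ((350.64971923828125, 433.8761291503906), (41.896583557128906, 29.17129135131836), 85.14421081542969)
```

View pics/w2.png

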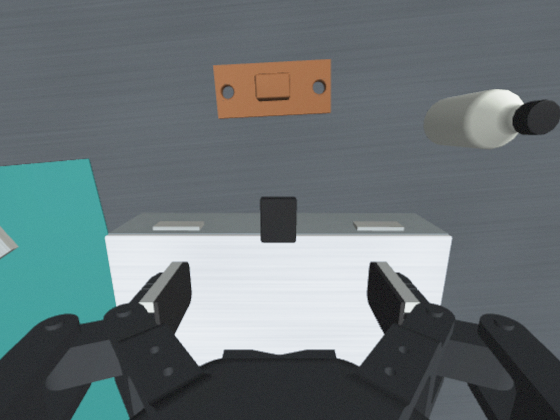

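Run:
```python
from h import *
s=snap('wrist');im=s['image'];print(im[120:290:4,282].tolist()[::1]); print(im[260,200:300:40].tolist())
for r in range(180,280,10): print(r,cast(s,282,r,.092)[:2].round(4), im[r,330].tolist())
```

```text
[[99, 106, 112], [96, 103, 109], [99, 106, 111], [96, 102, 109], [98, 105, 111], [97, 105, 110], [95, 101, 107], [100, 109, 114], [95, 103, 108], [95, 103, 108], [97, 105, 110], [99, 106, 112], [97, 103, 109], [98, 105, 112], [99, 103, 110], [99, 105, 111], [98, 105, 112], [98, 104, 111], [97, 105, 110], [77, 83, 86], [51, 49, 51], [52, 54, 56], [49, 52, 52], [48, 50, 50], [48, 52, 54], [49, 50, 51], [50, 51, 54], [51, 54, 55], [49, 51, 52], [49, 51, 52], [49, 50, 52], [227, 231, 235], [223, 228, 232], [228, 232, 237], [223, 227, 232], [227, 231, 236], [226, 230, 235], [225, 229, 234], [229, 232, 236], [226, 231, 235], [226, 231, 235], [226, 231, 235], [231, 234, 238]]
[[227, 231, 236], [226, 230, 235], [228, 232, 236]]
180 [0.3879 0.2012] [103, 109, 115]
190 [0.3976 0.2004] [100, 108, 114]
200 [0.4074 0.1996] [98, 105, 111]
210 [0.4174 0.1988] [98, 107, 113]
220 [0.4276 0.198 ] [112, 120, 122]
230 [0.4381 0.1972] [113, 121, 122]
240 [0.4487 0.1963] [228, 232, 236]
250 [0.4595 0.1954] [229, 233, 237]
260 [0.4705 0.1945] [228, 233, 237]
270 [0.4818 0.1936] [228, 232, 236]
```

The wrist view shows the tab at rows 197–242, cols 261–297, and the lid's front edge at row 235. Its tip is at x≈404 mm and the edge at x≈443 mm, about 40 mm apart as given. That puts the grip point at (418,194.5). Next I descend and pinch.

```bash
python3 -m inch '[{"tx":-0.8,"ty":-0.1,"tz":4,"yaw":0},{"tx":-0.8,"ty":-0.1,"tz":8,"yaw":0},{"tx":-0.8,"ty":-0.1,"tz":12,"yaw":0},{"tx":-0.8,"ty":-0.1,"tz":15,"yaw":0},{"tx":-0.8,"ty":-0.1,"tz":16.6,"yaw":0},{"tx":-0.8,"ty":-0.1,"tz":16.6,"yaw":0}]'
python3 -m inch '[{"tx":0,"ty":0,"tz":0,"yaw":0},{"tx":0,"ty":0,"tz":0,"yaw":0},{"tx":0,"ty":0,"tz":0,"yaw":0},{"tx":0,"ty":0,"tz":0,"yaw":0},{"tx":0,"ty":0,"tz":0,"yaw":0},{"tx":0,"ty":0,"tz":0,"yaw":0}]' 0
```

```text
t: 2.42
ee_pos: [0.4175, 0.1935, 0.0642]
tool_rot: [[-0.996, 0.086, -0.002], [0.086, 0.996, -0.001], [0.002, -0.001, -1.0]]
ft_force: [-0.4, 0.6, 0.3]
grip_width: 0.0854
gripper_force: 0.0
t: 3.18
ee_pos: [0.4191, 0.1942, 0.0663]
tool_rot: [[-0.996, 0.087, 0.002], [0.087, 0.996, 0.002], [-0.001, 0.002, -1.0]]
ft_force: [-1.3, 1.5, 7.1]
grip_width: 0.0348
gripper_force: 59.3
```

Gripped at about 36 mm. Now the first part of the swing, to 35°.

```bash
python3 -m inch '[{"tx":-0.05,"ty":0,"tz":-0.9,"yaw":0},{"tx":-0.13,"ty":0,"tz":-1.75,"yaw":0},{"tx":-0.26,"ty":0,"tz":-2.6,"yaw":0},{"tx":-0.41,"ty":0,"tz":-3.5,"yaw":0},{"tx":-0.84,"ty":0,"tz":-5.2,"yaw":0},{"tx":-1.42,"ty":0,"tz":-6.85,"yaw":0},{"tx":-2.14,"ty":0,"tz":-8.45,"yaw":0},{"tx":-3.0,"ty":0,"tz":-10,"yaw":0},{"tx":-4.0,"ty":0,"tz":-11.4,"yaw":0},{"tx":-5.1,"ty":0,"tz":-12.8,"yaw":0},{"tx":-6.3,"ty":0,"tz":-14.05,"yaw":0}]'; python3 -c "
from h import *;go([418+63,194.5-5,64+140.5],85)"
```

```text
t: 4.55
ee_pos: [0.4809, 0.1887, 0.2061]
tool_rot: [[-0.996, 0.086, -0.001], [0.086, 0.996, 0.001], [0.001, 0.001, -1.0]]
ft_force: [4.1, 7.3, -11.1]
grip_width: 0.035
gripper_force: 61.3
tx ty tz yaw [-0.    0.08  0.16] 0.0 t 4.55 pos [480.9 188.7 206.1] F [  4.1   7.3 -11.1] w 35.0 61.3
```

```bash
python3 -m inch '[{"tx":-1.3,"ty":0,"tz":-1.1,"yaw":0},{"tx":-2.75,"ty":0,"tz":-2.15,"yaw":0},{"tx":-4.25,"ty":0,"tz":-3.05,"yaw":0},{"tx":-5.85,"ty":0,"tz":-3.8,"yaw":0},{"tx":-7.5,"ty":0,"tz":-4.45,"yaw":0},{"tx":-9.15,"ty":0,"tz":-4.9,"yaw":0},{"tx":-10.9,"ty":0,"tz":-5.25,"yaw":0},{"tx":-12.65,"ty":0,"tz":-5.4,"yaw":0},{"tx":-14.4,"ty":0,"tz":-5.45,"yaw":0},{"tx":-16.15,"ty":0,"tz":-5.3,"yaw":0},{"tx":-17.2,"ty":0,"tz":-5.15,"yaw":0},{"tx":-17.5,"ty":0,"tz":-5.1,"yaw":0}]'; python3 -c "
from h import *;s=snap('side','s1.png');go([655,174,257],85)"
```

```text
t: 6.05
ee_pos: [0.6555, 0.1734, 0.2571]
tool_rot: [[-0.996, 0.086, -0.001], [0.086, 0.996, 0.001], [0.001, 0.001, -1.0]]
ft_force: [-1.8, 4.2, 2.5]
grip_width: 0.0352
gripper_force: 69.1
tx ty tz yaw [0.08 0.06 0.01] 0.0 t 6.1 pos [655.8 173.4 257.1] F [-1.2  5.1  4. ] w 34.9 69.2
```

View pics/s1.png

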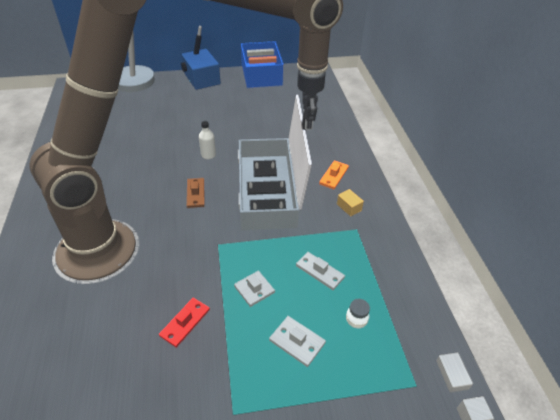

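The lid is upright and past vertical. In the case, the square nest is at about (265,168), the middle one at (267,187) and the near one at (268,205). I'll release, rise and look into the case.

```bash
python3 -m inch '[{"tx":0,"ty":0,"tz":0,"yaw":0},{"tx":0,"ty":0,"tz":0,"yaw":0},{"tx":0,"ty":0,"tz":0,"yaw":0},{"tx":0,"ty":0,"tz":-2,"yaw":0},{"tx":0,"ty":0,"tz":-5,"yaw":0},{"tx":0,"ty":0,"tz":-8,"yaw":0},{"tx":4,"ty":0,"tz":-8,"yaw":0},{"tx":8,"ty":0,"tz":-8,"yaw":0},{"tx":12,"ty":0,"tz":-8,"yaw":0},{"tx":14,"ty":0,"tz":-8,"yaw":0},{"tx":14,"ty":0,"tz":-8,"yaw":0}]' 1
python3 - <<'E'
from h import *
import pickle
np.set_printoptions(precision=1,suppress=True)
s=snap('wrist','w3.png');pickle.dump(s,open('w3.pkl','wb'));go([515,185,330],85)
t=snap('top');
for p in plates(t): print(p)
E
```

```text
t: 7.48
ee_pos: [0.5154, 0.1847, 0.3376]
tool_rot: [[-0.996, 0.086, 0.001], [0.086, 0.996, 0.001], [-0.001, 0.001, -1.0]]
ft_force: [0.4, 0.0, 0.6]
grip_width: 0.0854
gripper_force: 0.0
tx ty tz yaw [0.1 0.  0.7] 0.0 t 7.53 pos [516.4 184.4 337.4] F [ 0.2  0.8 -0.2] w 85.8 0.0
(array([ 442.6, -211.2,   83. ,   82.2,  -63.7]), [array([ 430.4, -187.1,    6.5]), array([ 456.3, -238.6,    2.5])], array([344., 238.]))
(array([ 528.9, -381.2,  120.7,   81.7,  -45.4]), [array([ 501. , -352.3,    5. ]), array([ 560.1, -412. ,    3.5])], array([400., 209.]))
(array([ 633.1, -177.7,  133.3,   58. ,  -49.1]), [array([ 600.1, -139.6,    5. ]), array([ 668.5, -217.8,    3.5])], array([331., 176.]))
(array([ 699. , -346.8,   68.6,   61.5,   -3.4]), [], array([385., 154.]))
```

View pics/w3.png

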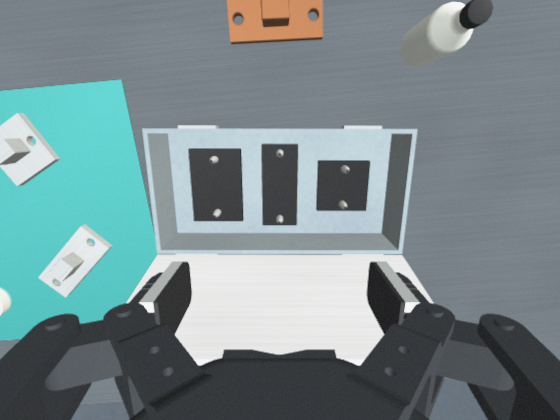

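Left to right the picture shows wide (216,185), slim (280,185) and square (343,186), each with two pins. Next I measure the pads.

```bash
python3 - <<'E'
from h import *
import pickle
np.set_printoptions(precision=1,suppress=True)
s=pickle.load(open('w3.pkl','rb'));v=s['image'].max(2)
m=(v<62).astype(np.uint8);m[:138]=0;m[240:]=0;m[:,:180]=0;m[:,378:]=0
for c in cv2.findContours(m,0,2)[0]:
    if cv2.contourArea(c)>500:
        P=np.array([cast(s,u,w,.016)[:2] for u,w in c[:,0]],np.float32)*1000;print(c[:,0].mean(0),cv2.minAreaRect(P))
        x,y,w,h=cv2.boundingRect(c)
        q=((v>110)[y:y+h,x:x+w]).astype(np.uint8); q[:, :8]=0;q[:,-8:]=0
        for k in cv2.findContours(q,0,2)[0]:
            if len(k)>3:
                (u0,v0),r=cv2.minEnclosingCircle(k);print('   pin',u0+x,v0+y,r,cast(s,u0+x,v0+y,.034)[:2]*1000)
E
sed -n '1,200p' >/dev/null
python3 - <<'E'
from h import *
import pickle
np.set_printoptions(precision=1,suppress=True)
s=pickle.load(open('w3.pkl','rb'));v=s['image'].max(2)
print(v[170,190:380:8],v[145:228:4,290])
m=(v<100).astype(np.uint8);m[:138]=0;m[232:]=0;m[:,:180]=0;m[:,378:]=0
for c in cv2.findContours(m,cv2.RETR_EXTERNAL,2)[0]:
    if cv2.contourArea(c)>500:
        P=np.array([cast(s,u,w,.016)[:2] for u,w in c[:,0]],np.float32)*1000;r=cv2.minAreaRect(P);print(c[:,0].mean(0),np.array(r[0]),np.array(r[1]),r[2])
        x,y,w,h=cv2.boundingRect(c)
        q=((v>95)[y:y+h,x:x+w]).astype(np.uint8); q[:, :8]=0;q[:,-8:]=0;q[:3]=0;q[-3:]=0
        for k in cv2.findContours(q,0,2)[0]:
            if len(k)>3:
                (u0,v0),r=cv2.minEnclosingCircle(k);print('   pin',u0+x,v0+y,r,cast(s,u0+x,v0+y,.034)[:2]*1000)
E
```

```text
[111  70  70  71  71  71  70 221 222  98  67  67  71  67 220 220  72  68
  69 108  66  68  64 221] [ 69  70  69  67  67  70  67  70  69  68  65  66  66  66  67  64  65  67
  66  64 174]
[353.9 182.5] [540.6 283.6] [79.2 76.7] 85.12300109863281
   pin 343.0 204.0 4.472236156463623 [565.9 280.5]
   pin 345.0 168.5 4.272101879119873 [511.5 284.9]
[202.4 180.4] [523.9  85.8] [ 79.1 113.4] 85.09193420410156
   pin 216.875 212.4375 4.64574670791626 [562.8  84.7]
   pin 213.55555534362793 159.0 4.5556559562683105 [481.   91.4]
[273.1 177.4] [532.8 184.7] [ 54.2 126.2] 85.02791595458984
   pin 279.5 218.0 4.031229019165039 [580.1 181. ]
   pin 279.5 152.5 3.8079864978790283 [479.8 189.4]
```

Nest centres are wide (524,85.5), slim (532,185) and square (541,284). They lie 100 mm apart along the case, which agrees with the lid geometry. First plate is the square, so I fly to it and look.

```bash
cat >> h.py <<'E'
def wplate(s,xy,ztop=0.015):
    """nearest grey plate in the wrist view on the teal mat: rect on top plane, holes"""
    im=s['image'];hsv=cv2.cvtColor(im,cv2.COLOR_RGB2HSV)
    g=((hsv[...,1]<70)&(im.max(2)>120)).astype(np.uint8)
    u,v=proj(s,[xy[0]/1000,xy[1]/1000,ztop]);best=None
    for c in cv2.findContours(g,cv2.RETR_EXTERNAL,cv2.CHAIN_APPROX_NONE)[0]:
        if cv2.contourArea(c)<800 or cv2.pointPolygonTest(c,(float(u),float(v)),False)<0: continue
        P=np.array([cast(s,a,b,ztop)[:2] for a,b in c[:,0]],np.float32)*1000
        r=cv2.minAreaRect(P);print('rect',np.round(r[0],1),np.round(r[1],1),round(r[2],1))
        f=np.zeros_like(g);cv2.drawContours(f,[c],-1,1,-1)
        k=((f>0)&(hsv[...,1]>110)).astype(np.uint8);H=[]
        for q in cv2.findContours(k,cv2.RETR_EXTERNAL,cv2.CHAIN_APPROX_NONE)[0]:
            if cv2.contourArea(q)>15:
                e=cv2.minEnclosingCircle(q);X=cast(s,*e[0],ztop-.004)[:2]*1000;H.append(X);print('hole',X.round(1),round(e[1],1))
        if len(H)==2:
            d=H[1]-H[0];print('mid',(H[0]+H[1])/2,'dist',np.hypot(*d).round(1),'ang',np.degrees(np.arctan2(d[1],d[0])).round(1))
E
python3 -c "
from h import *;go([443,-211,200],26.5)"
```

```text
tx ty tz yaw [  3.92 -40.02  13.7 ] 58.5 t 7.58 pos [516.9 184.3 337.1] F [ 0.5 -0.1  0.4] w 85.7 0.0
```

```bash
python3 -m inch '[{"tx":0.5,"ty":-3,"tz":0,"yaw":6},{"tx":1,"ty":-7,"tz":0,"yaw":14},{"tx":2,"ty":-12,"tz":0,"yaw":23},{"tx":2.5,"ty":-17,"tz":2,"yaw":32},{"tx":3,"ty":-22,"tz":4,"yaw":41},{"tx":3.5,"ty":-27,"tz":7,"yaw":50},{"tx":3.9,"ty":-32,"tz":10,"yaw":58.5},{"tx":3.9,"ty":-36,"tz":12,"yaw":58.5},{"tx":3.9,"ty":-39,"tz":13.5,"yaw":58.5},{"tx":3.9,"ty":-40,"tz":13.7,"yaw":58.5},{"tx":3.9,"ty":-40,"tz":13.7,"yaw":58.5},{"tx":3.9,"ty":-40,"tz":13.7,"yaw":58.5}]'
python3 - <<'E'
from h import *
np.set_printoptions(precision=1,suppress=True)
s=snap('wrist','w4.png');go([443,-211,200],26.5);wplate(s,[443,-211])
E
```

```text
t: 9.07
ee_pos: [0.4433, -0.2096, 0.2002]
tool_rot: [[-0.447, 0.894, 0.001], [0.894, 0.447, 0.0], [-0.0, 0.001, -1.0]]
ft_force: [-0.5, 0.7, -0.1]
grip_width: 0.0852
gripper_force: 0.0
tx ty tz yaw [-0.1 -0.1  0. ] 0.1 t 9.12 pos [ 443.3 -209.5  200.2] F [-0.2  0.3 -0.1] w 85.3 0.0
rect [ 443.1 -210.5] [80.5 80.1] 26.6
hole [ 430.7 -185.2] 5.6
```

View pics/w4.png

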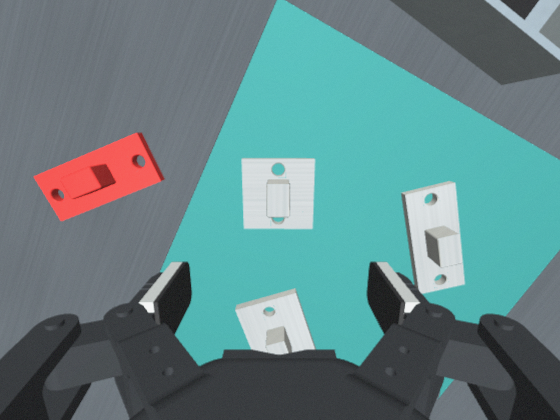

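The square plate is centred at (278,193), aligned with the tool, with its hole 1 at (278,169). Wrist fit: (443.1,−210.5), 80×80 mm, 26.6°. Now the grasp.

```bash
python3 -m inch '[{"tx":-0.1,"ty":-0.1,"tz":4,"yaw":0},{"tx":-0.1,"ty":-0.1,"tz":8,"yaw":0},{"tx":-0.1,"ty":-0.1,"tz":12,"yaw":0},{"tx":-0.1,"ty":-0.1,"tz":15,"yaw":0},{"tx":-0.1,"ty":-0.1,"tz":17,"yaw":0},{"tx":-0.1,"ty":-0.1,"tz":18.1,"yaw":0},{"tx":-0.1,"ty":-0.1,"tz":18.1,"yaw":0}]'
python3 -m inch '[{"tx":0,"ty":0,"tz":0,"yaw":0},{"tx":0,"ty":0,"tz":0,"yaw":0},{"tx":0,"ty":0,"tz":0,"yaw":0},{"tx":0,"ty":0,"tz":0,"yaw":0},{"tx":0,"ty":0,"tz":0,"yaw":0},{"tx":0,"ty":0,"tz":0,"yaw":0}]' 0; python3 -c "
from h import *;go([541,284,181],85)"
```

```text
t: 10.0
ee_pos: [0.4423, -0.2113, 0.0187]
tool_rot: [[-0.447, 0.895, -0.0], [0.895, 0.447, 0.0], [0.001, -0.0, -1.0]]
ft_force: [-0.5, -1.1, -0.6]
grip_width: 0.0854
gripper_force: 0.0
t: 10.75
ee_pos: [0.4425, -0.2119, 0.0194]
tool_rot: [[-0.446, 0.895, 0.001], [0.895, 0.446, 0.0], [-0.0, 0.001, -1.0]]
ft_force: [-0.9, 1.6, 5.8]
grip_width: 0.0231
gripper_force: 59.4
tx ty tz yaw [ 39.98  30.96 -16.14] -58.5 t 10.75 pos [ 442.5 -211.9   19.4] F [-0.9  1.6  5.8] w 23.1 59.4
```

```bash
python3 -m inch '[{"tx":0,"ty":0,"tz":-3,"yaw":0},{"tx":0,"ty":0,"tz":-7,"yaw":0},{"tx":0,"ty":0,"tz":-11,"yaw":0},{"tx":1,"ty":0.8,"tz":-14,"yaw":-2},{"tx":3,"ty":2.3,"tz":-16,"yaw":-6},{"tx":6,"ty":4.6,"tz":-16,"yaw":-12},{"tx":9,"ty":7,"tz":-16,"yaw":-18},{"tx":12.5,"ty":9.7,"tz":-16,"yaw":-24},{"tx":16,"ty":12.4,"tz":-16,"yaw":-30},{"tx":19,"ty":14.7,"tz":-16,"yaw":-36},{"tx":21.5,"ty":16.7,"tz":-16,"yaw":-41},{"tx":22,"ty":17,"tz":-16,"yaw":-42}]'; python3 -c "
from h import *;go([541,284,181],85)"
```

```text
t: 12.25
ee_pos: [0.4962, 0.0634, 0.1785]
tool_rot: [[-0.932, 0.362, -0.0], [0.362, 0.932, 0.0], [0.001, 0.0, -1.0]]
ft_force: [0.3, -0.9, -4.2]
grip_width: 0.0234
gripper_force: 60.2
tx ty tz yaw [ 3.8  22.19 -0.25] -16.2 t 12.25 pos [496.2  63.4 178.5] F [ 0.3 -0.9 -4.2] w 23.4 60.2
```

```bash
python3 -m inch '[{"tx":0.5,"ty":2.5,"tz":0,"yaw":-2},{"tx":1.1,"ty":6,"tz":0,"yaw":-5},{"tx":1.7,"ty":10,"tz":0,"yaw":-8},{"tx":2.4,"ty":14,"tz":0,"yaw":-12},{"tx":3,"ty":18,"tz":0,"yaw":-15},{"tx":3.6,"ty":21,"tz":0,"yaw":-16},{"tx":3.8,"ty":22.2,"tz":0,"yaw":-16.2},{"tx":3.8,"ty":22.2,"tz":0,"yaw":-16.2},{"tx":3.8,"ty":22.2,"tz":0,"yaw":-16.2}]'
python3 - <<'E'
from h import *
np.set_printoptions(precision=1,suppress=True)
s=snap('wrist','w5.png');go([541,284,120],85);z=read_state()['ee_pos'][2];wplate(s,[541,284],z-.004)
E
```

```text
t: 13.38
ee_pos: [0.5421, 0.2799, 0.1787]
tool_rot: [[-0.996, 0.094, -0.0], [0.094, 0.996, -0.001], [0.0, -0.001, -1.0]]
ft_force: [0.3, -0.4, -3.5]
grip_width: 0.0228
gripper_force: 65.3
tx ty tz yaw [0.2 0.4 5.9] -0.4 t 13.43 pos [542.2 279.8 178.8] F [ 0.4 -0.4 -3.1] w 22.8 65.3
rect [524.6 282.1] [344.1 208.5] 84.7
```

View pics/w5.png

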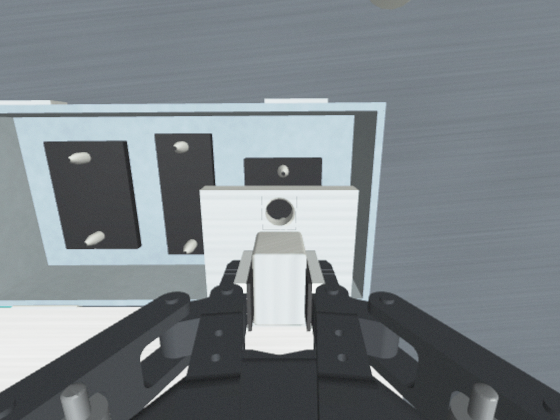

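The plate is held squarely, with its near hole at (279,211). The nest's front pin tip shows at (283,172). I compare them by ray.

Run:
```python
from h import *
np.set_printoptions(precision=1,suppress=True)
s=snap('wrist');im=s['image'];z=read_state()['ee_pos'][2]
v=im.max(2)
q=(v[195:228,262:297]<150).astype(np.uint8);c=max(cv2.findContours(q,0,1)[0],key=cv2.contourArea);e=cv2.minEnclosingCircle(c);print(e)
H=cast(s,e[0][0]+262,e[0][1]+195,z-.004)[:2]*1000
q=(v[160:184,270:296]>100).astype(np.uint8)
for c in cv2.findContours(q,0,1)[0]: print(cv2.boundingRect(c))
# pad rect sides
print(v[165,236:330:3])
P=cast(s,283,168,.041)[:2]*1000;P0=cast(s,283,175,.025)[:2]*1000
ax=np.array([-.9963,.0857])
print('hole ctr->plate',H-28*ax,'pin->nest',P-28*ax,P0-28*ax)
for u in(245,322): print(cast(s,u,165,.016)*1000)
go([541,284,120],85)
```

```text
((17.0, 16.5), 13.463011741638184)
(8, 5, 11, 12)
[223 223 223  72  70  68  70  72  73  70  68  70  70  70  70 132 171  68
  68  70  68  65  70  69  70  71  68  64  67 223 224 223]
hole ctr->plate [541.6 280.4] pin->nest [536.6 284.7] [545.5 284.1]
[505.2 248.9  16. ]
[512.5 327.   16. ]
tx ty tz yaw [0.2 0.4 5.9] -0.4 t 13.47 pos [542.3 279.9 178.9] F [ 0.6 -0.4 -3.3] w 23.2 65.3
```

```bash
python3 -m inch '[{"tx":0.1,"ty":0.4,"tz":0,"yaw":-0.4},{"tx":0.1,"ty":0.4,"tz":3,"yaw":-0.4},{"tx":0.1,"ty":0.4,"tz":6,"yaw":-0.4},{"tx":0.1,"ty":0.4,"tz":9,"yaw":-0.4},{"tx":0.1,"ty":0.4,"tz":11,"yaw":-0.4},{"tx":0.1,"ty":0.4,"tz":11.3,"yaw":-0.4},{"tx":0.1,"ty":0.4,"tz":11.3,"yaw":-0.4}]'; python3 -m inch '[{"tx":0,"ty":0,"tz":0.5,"yaw":0},{"tx":0,"ty":0,"tz":0.9,"yaw":0},{"tx":0,"ty":0,"tz":1.3,"yaw":0},{"tx":0,"ty":0,"tz":1.6,"yaw":0},{"tx":0,"ty":0,"tz":1.6,"yaw":0}]'; python3 -c "
from h import *;go([541,284,32],85)"
```

```text
t: 14.35
ee_pos: [0.5418, 0.2856, 0.0664]
tool_rot: [[-0.996, 0.085, 0.001], [0.085, 0.996, 0.0], [-0.001, 0.0, -1.0]]
ft_force: [1.0, 0.2, -3.4]
grip_width: 0.0225
gripper_force: 65.4
t: 14.98
ee_pos: [0.5412, 0.2854, 0.0495]
tool_rot: [[-0.996, 0.085, -0.0], [0.085, 0.996, -0.0], [0.0, -0.0, -1.0]]
ft_force: [-0.1, -0.3, -4.1]
grip_width: 0.0228
gripper_force: 65.4
tx ty tz yaw [ 0.01 -0.14  1.75] 0.1 t 14.97 pos [541.2 285.4  49.5] F [-0.1 -0.3 -4.1] w 22.8 65.4
```

```bash
python3 -m inch '[{"tx":0,"ty":-0.1,"tz":0.5,"yaw":0},{"tx":0,"ty":-0.1,"tz":0.9,"yaw":0},{"tx":0,"ty":-0.1,"tz":1.3,"yaw":0},{"tx":0,"ty":-0.1,"tz":1.6,"yaw":0},{"tx":0,"ty":-0.1,"tz":1.75,"yaw":0},{"tx":0,"ty":-0.1,"tz":1.8,"yaw":0}]'
```

```text
t: 15.72
ee_pos: [0.5412, 0.2844, 0.0325]
tool_rot: [[-0.996, 0.085, -0.0], [0.085, 0.996, 0.0], [0.0, -0.0, -1.0]]
ft_force: [-4.5, -2.8, 8.1]
grip_width: 0.023
gripper_force: 66.9
```

Seated: z matches 32.4 mm and the force has reversed. Release and rise.

```bash
python3 -m inch '[{"tx":0,"ty":0,"tz":0,"yaw":0},{"tx":0,"ty":0,"tz":0,"yaw":0},{"tx":0,"ty":0,"tz":0,"yaw":0},{"tx":0,"ty":0,"tz":-2,"yaw":0},{"tx":0,"ty":0,"tz":-6,"yaw":0},{"tx":0,"ty":0,"tz":-10,"yaw":0},{"tx":0,"ty":0,"tz":-15,"yaw":0},{"tx":0,"ty":0,"tz":-15,"yaw":0}]' 0.6
python3 - <<'E'
from h import *
np.set_printoptions(precision=1,suppress=True)
s=snap('wrist');wplate(s,[541,284],.028)
for p in plates(snap('top')): print(p)
go([633,-178,200],40.5)
E
```

```text
t: 16.73
ee_pos: [0.5439, 0.2856, 0.1878]
tool_rot: [[-0.996, 0.086, 0.008], [0.086, 0.996, 0.005], [-0.007, 0.006, -1.0]]
ft_force: [-0.2, -0.0, -0.6]
grip_width: 0.0511
gripper_force: 0.0
rect [594.6 142.8] [316.9 459.5] 1.0
(array([ 539.6, -403.3,  120.6,   82.1,  -45.8]), [array([ 511. , -374.8,    3.5]), array([ 570.7, -434. ,    3.5])], array([407., 206.]))
(array([ 633.2, -177.7,  133.4,   57.8,  -49.1]), [array([ 600.1, -139.6,    5. ]), array([ 668.5, -217.8,    3.5])], array([331., 176.]))
(array([ 699. , -346.8,   68.6,   61.5,   -3.4]), [], array([385., 154.]))
tx ty tz yaw [-13.1 -45.3  -1.7] 44.6 t 16.82 pos [541.6 284.6 183.3] F [-0.1  0.1 -0.4] w 51.1 0.0
```

The square plate is in. The wide plate has been knocked to (540,−403), so I'll use its new position. Next is slim, moving in −y first to clear the lid.

```bash
python3 -m inch '[{"tx":0,"ty":-3,"tz":-1,"yaw":4},{"tx":0,"ty":-8,"tz":-1.7,"yaw":10},{"tx":0,"ty":-13,"tz":-1.7,"yaw":16},{"tx":0,"ty":-19,"tz":-1.7,"yaw":22},{"tx":0,"ty":-25,"tz":-1.7,"yaw":28},{"tx":0,"ty":-31,"tz":-1.7,"yaw":36},{"tx":-1,"ty":-36,"tz":-1.7,"yaw":44.6},{"tx":-4,"ty":-40,"tz":-1.7,"yaw":44.6},{"tx":-8,"ty":-43,"tz":-1.7,"yaw":44.6},{"tx":-11.5,"ty":-45,"tz":-1.7,"yaw":44.6},{"tx":-13.1,"ty":-45.3,"tz":-1.7,"yaw":44.6},{"tx":-13.1,"ty":-45.3,"tz":-1.7,"yaw":44.6}]' 1;  python3 - <<'E'
from h import *
np.set_printoptions(precision=1,suppress=True)
python=None
import time
s=snap('wrist','w6.png');go([633,-178,200],40.5);wplate(s,[633,-178])
E
```

```text
t: 18.32
ee_pos: [0.6324, -0.1794, 0.1974]
tool_rot: [[-0.647, 0.762, -0.003], [0.762, 0.647, -0.0], [0.001, -0.002, -1.0]]
ft_force: [0.2, 0.7, -0.5]
grip_width: 0.0851
gripper_force: 0.0
tx ty tz yaw [-0.   0.1 -0.2] -0.1 t 18.38 pos [ 631.9 -178.8  197.7] F [-1.9  0.4  0.5] w 85.4 0.0
rect [ 634.3 -177.6] [ 56.5 129.6] 41.0
hole [ 667.8 -216.1] 4.6
hole [ 600.1 -138.2] 5.9
mid [ 634.  -177.2] dist 103.3 ang 131.0
```

```bash
python3 -m inch '[{"tx":0,"ty":0.2,"tz":4,"yaw":-0.5},{"tx":0,"ty":0.2,"tz":8,"yaw":-0.5},{"tx":0,"ty":0.2,"tz":12,"yaw":-0.5},{"tx":0,"ty":0.2,"tz":15,"yaw":-0.5},{"tx":0,"ty":0.2,"tz":17,"yaw":-0.5},{"tx":0,"ty":0.2,"tz":17.8,"yaw":-0.5},{"tx":0,"ty":0.2,"tz":17.8,"yaw":-0.5}]'
python3 -m inch '[{"tx":0,"ty":0,"tz":0,"yaw":0},{"tx":0,"ty":0,"tz":0,"yaw":0},{"tx":0,"ty":0,"tz":0,"yaw":0},{"tx":0,"ty":0,"tz":0,"yaw":0},{"tx":0,"ty":0,"tz":0,"yaw":0},{"tx":0,"ty":0,"tz":0,"yaw":0}]' 0; python3 -c "
from h import *;go([532,185,181],85)"
```

```text
t: 19.25
ee_pos: [0.6347, -0.1768, 0.0211]
tool_rot: [[-0.656, 0.755, 0.0], [0.755, 0.656, -0.0], [-0.0, 0.0, -1.0]]
ft_force: [0.6, -0.6, 0.8]
grip_width: 0.0852
gripper_force: 0.0
t: 20.0
ee_pos: [0.635, -0.177, 0.0214]
tool_rot: [[-0.656, 0.755, 0.001], [0.755, 0.656, -0.0], [-0.001, 0.0, -1.0]]
ft_force: [-1.4, -0.0, 4.9]
grip_width: 0.0227
gripper_force: 61.1
tx ty tz yaw [ 34.07  15.98 -15.97] -44.0 t 20.0 pos [ 635.  -177.    21.4] F [-1.4 -0.   4.9] w 22.7 61.1
```

```bash
python3 -m inch '[{"tx":0,"ty":0,"tz":-3,"yaw":0},{"tx":0,"ty":0,"tz":-7,"yaw":0},{"tx":0.5,"ty":-0.4,"tz":-11,"yaw":0},{"tx":2,"ty":-1.4,"tz":-14,"yaw":-2},{"tx":4.5,"ty":-3.1,"tz":-16,"yaw":-6},{"tx":7,"ty":-4.6,"tz":-16,"yaw":-12},{"tx":8.8,"ty":-6,"tz":-16,"yaw":-18},{"tx":11,"ty":-4.1,"tz":-16,"yaw":-24},{"tx":14,"ty":-1.5,"tz":-16,"yaw":-30},{"tx":17.3,"ty":1.4,"tz":-16,"yaw":-36},{"tx":20,"ty":3.7,"tz":-16,"yaw":-41},{"tx":21,"ty":4.6,"tz":-16,"yaw":-44}]'; python3 -c "
from h import *;go([532,185,181],85)"
```

```text
t: 21.5
ee_pos: [0.5313, 0.0155, 0.1803]
tool_rot: [[-0.997, 0.08, -0.001], [0.08, 0.997, 0.001], [0.001, 0.001, -1.0]]
ft_force: [-0.0, -1.3, -3.5]
grip_width: 0.0228
gripper_force: 60.0
tx ty tz yaw [ 1.29 16.91 -0.06] 0.4 t 21.5 pos [531.3  15.5 180.3] F [-0.  -1.3 -3.5] w 22.8 60.0
```

```bash
python3 -m inch '[{"tx":0.2,"ty":3,"tz":0,"yaw":0.4},{"tx":0.5,"ty":7,"tz":0,"yaw":0.4},{"tx":0.9,"ty":11,"tz":0,"yaw":0.4},{"tx":1.1,"ty":14.5,"tz":0,"yaw":0.4},{"tx":1.3,"ty":16.5,"tz":0,"yaw":0.4},{"tx":1.3,"ty":16.9,"tz":0,"yaw":0.4},{"tx":1.3,"ty":16.9,"tz":0,"yaw":0.4},{"tx":1.3,"ty":16.9,"tz":0,"yaw":0.4}]'
python3 - <<'E'
from h import *
np.set_printoptions(precision=1,suppress=True)
s=snap('wrist','w7.png');go([532,185,181],85);print(read_state()['tool_rot'])
z=read_state()['ee_pos'][2];v=s['image'].max(2);ax=np.array([-.9963,.0857])
u0,v0=proj(s,np.r_[(np.array([532,185])+52*ax)/1000,z-.004]);u0,v0=int(u0),int(v0);print(u0,v0)
q=(v[v0-22:v0+23,u0-22:u0+23]<150).astype(np.uint8)
for c in cv2.findContours(q,0,1)[0]:
    e=cv2.minEnclosingCircle(c);print(e[1],cast(s,e[0][0]+u0-22,e[0][1]+v0-22,z-.004)[:2]*1000-52*ax)
E
```

```text
t: 22.5
ee_pos: [0.5337, 0.1796, 0.1808]
tool_rot: [[-0.995, 0.096, 0.0], [0.096, 0.995, -0.001], [-0.0, -0.001, -1.0]]
ft_force: [-0.1, -0.2, -3.4]
grip_width: 0.0229
gripper_force: 60.0
tx ty tz yaw [ 0.2  0.5 -0. ] -0.5 t 22.55 pos [533.7 179.8 180.9] F [ 0.1  0.6 -3. ] w 23.0 60.0
[[-1.   0.1  0. ]
 [ 0.1  1.  -0. ]
 [-0.  -0.  -1. ]]
288 160
13.984227180480957 [533.8 180.5]
22.005781173706055 [521.4 185.9]
```

View pics/w7.png

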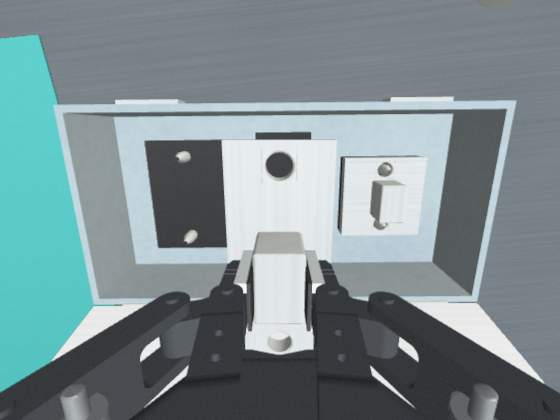

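The slim plate is held squarely, with its hole at (280,165). The square plate lies flat with its pins through at (385,170) and (382,224). Descend.

```bash
python3 -m inch '[{"tx":0.2,"ty":0.4,"tz":0,"yaw":-0.5},{"tx":0.2,"ty":0.4,"tz":3,"yaw":-0.5},{"tx":0.2,"ty":0.4,"tz":6,"yaw":-0.5},{"tx":0.2,"ty":0.4,"tz":9,"yaw":-0.5},{"tx":0.2,"ty":0.4,"tz":11,"yaw":-0.5},{"tx":0.2,"ty":0.4,"tz":11.3,"yaw":-0.5},{"tx":0.2,"ty":0.4,"tz":11.3,"yaw":-0.5}]'; python3 -c "
from h import *;go([532.3,185,34.4],85)"
```

```text
t: 23.42
ee_pos: [0.5322, 0.1857, 0.0683]
tool_rot: [[-0.996, 0.085, 0.001], [0.085, 0.996, 0.0], [-0.001, 0.0, -1.0]]
ft_force: [-0.2, 0.8, -3.2]
grip_width: 0.0228
gripper_force: 59.9
tx ty tz yaw [-0.02 -0.07  3.39] 0.1 t 23.43 pos [532.2 185.7  68.3] F [-0.2  0.8 -3.2] w 22.8 59.9
```

```bash
python3 -m inch '[{"tx":0,"ty":-0.07,"tz":0.5,"yaw":0},{"tx":0,"ty":-0.07,"tz":0.9,"yaw":0},{"tx":0,"ty":-0.07,"tz":1.3,"yaw":0},{"tx":0,"ty":-0.07,"tz":1.7,"yaw":0},{"tx":0,"ty":-0.07,"tz":1.7,"yaw":0}]';  python3 -m inch '[{"tx":0,"ty":0,"tz":0.5,"yaw":0},{"tx":0,"ty":0,"tz":0.9,"yaw":0},{"tx":0,"ty":0,"tz":1.3,"yaw":0},{"tx":0,"ty":0,"tz":1.6,"yaw":0},{"tx":0,"ty":0,"tz":1.7,"yaw":0},{"tx":0,"ty":0,"tz":1.75,"yaw":0}]'
```

```text
t: 24.05
ee_pos: [0.5315, 0.1848, 0.0504]
tool_rot: [[-0.996, 0.085, -0.001], [0.085, 0.996, -0.0], [0.001, -0.0, -1.0]]
ft_force: [0.1, 0.4, -3.8]
grip_width: 0.0231
gripper_force: 59.9
t: 24.8
ee_pos: [0.5317, 0.1849, 0.0344]
tool_rot: [[-0.996, 0.085, -0.0], [0.085, 0.996, 0.0], [0.0, 0.0, -1.0]]
ft_force: [-5.8, -1.7, 13.4]
grip_width: 0.0231
gripper_force: 62.3
```

Seated at the expected height. Release, rise and re-locate the wide plate.

```bash
python3 -m inch '[{"tx":0,"ty":0,"tz":0,"yaw":0},{"tx":0,"ty":0,"tz":0,"yaw":0},{"tx":0,"ty":0,"tz":0,"yaw":0},{"tx":0,"ty":0,"tz":-2,"yaw":0},{"tx":0,"ty":0,"tz":-6,"yaw":0},{"tx":0,"ty":0,"tz":-10,"yaw":0},{"tx":0,"ty":0,"tz":-15,"yaw":0},{"tx":0,"ty":0,"tz":-15,"yaw":0}]' 0.6
python3 - <<'E'
from h import *
np.set_printoptions(precision=1,suppress=True)
for p in plates(snap('top')): print(p)
go([540,-403,200],44.5)
E
```

```text
t: 25.8
ee_pos: [0.5341, 0.1856, 0.1873]
tool_rot: [[-0.996, 0.086, 0.007], [0.086, 0.996, 0.003], [-0.006, 0.004, -1.0]]
ft_force: [0.3, -0.0, -0.5]
grip_width: 0.0511
gripper_force: 0.0
(array([ 539.6, -403.3,  120.6,   82.1,  -45.8]), [array([ 511. , -374.8,    3.5]), array([ 570.7, -434. ,    3.5])], array([407., 206.]))
(array([ 699. , -346.8,   68.6,   61.5,   -3.4]), [], array([385., 154.]))
tx ty tz yaw [ -5.8 -58.5  -1.6] 40.6 t 25.85 pos [532.8 185.3 185. ] F [-1.  -0.3 -0.9] w 51.2 0.0
```

```bash
python3 -m inch '[{"tx":0,"ty":-3,"tz":-1,"yaw":3},{"tx":0,"ty":-8,"tz":-1.6,"yaw":8},{"tx":0,"ty":-14,"tz":-1.6,"yaw":14},{"tx":0,"ty":-20,"tz":-1.6,"yaw":20},{"tx":0,"ty":-26,"tz":-1.6,"yaw":26},{"tx":-1,"ty":-32,"tz":-1.6,"yaw":32},{"tx":-2,"ty":-38,"tz":-1.6,"yaw":38},{"tx":-3,"ty":-44,"tz":-1.6,"yaw":40.6},{"tx":-4,"ty":-50,"tz":-1.6,"yaw":40.6},{"tx":-5,"ty":-55,"tz":-1.6,"yaw":40.6},{"tx":-5.8,"ty":-58,"tz":-1.6,"yaw":40.6},{"tx":-5.8,"ty":-58.5,"tz":-1.6,"yaw":40.6}]' 1; python3 -m inch '[{"tx":0,"ty":0,"tz":0,"yaw":0},{"tx":0,"ty":0,"tz":0,"yaw":0}]'
python3 - <<'E'
from h import *
np.set_printoptions(precision=1,suppress=True)
s=snap('wrist');go([540,-403,200],44.5);wplate(s,[540,-403])
E
```

```text
t: 27.35
ee_pos: [0.5371, -0.4062, 0.1977]
tool_rot: [[-0.697, 0.717, -0.003], [0.717, 0.697, -0.001], [0.002, -0.003, -1.0]]
ft_force: [-0.2, -0.1, -1.5]
grip_width: 0.0857
gripper_force: 0.0
t: 27.6
ee_pos: [0.5397, -0.4015, 0.199]
tool_rot: [[-0.702, 0.712, -0.0], [0.712, 0.702, 0.001], [0.001, 0.001, -1.0]]
ft_force: [0.8, -0.1, -0.6]
grip_width: 0.0854
gripper_force: 0.0
tx ty tz yaw [-0.1 -0.1 -0.1] 0.1 t 27.65 pos [ 539.9 -401.5  199.2] F [-0.3  0.1 -0.1] w 85.2 0.0
rect [ 540.5 -403.5] [ 80.5 116.5] 44.3
hole [ 569.5 -433.1] 4.7
hole [ 511.3 -373.7] 5.8
mid [ 540.4 -403.4] dist 83.2 ang 134.4
```

```bash
python3 -m inch '[{"tx":-0.2,"ty":-0.1,"tz":4,"yaw":0.2},{"tx":-0.2,"ty":-0.1,"tz":8,"yaw":0.2},{"tx":-0.2,"ty":-0.1,"tz":12,"yaw":0.2},{"tx":-0.2,"ty":-0.1,"tz":15,"yaw":0.2},{"tx":-0.2,"ty":-0.1,"tz":17,"yaw":0.2},{"tx":-0.2,"ty":-0.1,"tz":17.9,"yaw":0.2},{"tx":-0.2,"ty":-0.1,"tz":17.9,"yaw":0.2}]'
python3 -m inch '[{"tx":0,"ty":0,"tz":0,"yaw":0},{"tx":0,"ty":0,"tz":0,"yaw":0},{"tx":0,"ty":0,"tz":0,"yaw":0},{"tx":0,"ty":0,"tz":0,"yaw":0},{"tx":0,"ty":0,"tz":0,"yaw":0},{"tx":0,"ty":0,"tz":0,"yaw":0}]' 0; python3 -c "
from h import *;go([523.7,85.5,181],85)"
```

```text
t: 28.52
ee_pos: [0.5405, -0.405, 0.0205]
tool_rot: [[-0.699, 0.715, 0.0], [0.715, 0.699, -0.0], [-0.0, 0.0, -1.0]]
ft_force: [0.0, -0.3, 1.1]
grip_width: 0.0853
gripper_force: 0.0
t: 29.28
ee_pos: [0.5408, -0.4052, 0.021]
tool_rot: [[-0.699, 0.716, 0.001], [0.716, 0.699, -0.0], [-0.001, 0.001, -1.0]]
ft_force: [-0.9, 1.9, 5.9]
grip_width: 0.0229
gripper_force: 60.5
tx ty tz yaw [ 36.29  33.06 -16.01] -40.7 t 29.27 pos [ 540.8 -405.2   21. ] F [-0.9  1.9  5.9] w 22.9 60.5
```

```bash
python3 -m inch '[{"tx":0,"ty":0,"tz":-3,"yaw":0},{"tx":0,"ty":0,"tz":-7,"yaw":0},{"tx":0,"ty":0,"tz":-11,"yaw":0},{"tx":1,"ty":0.9,"tz":-14,"yaw":-2},{"tx":3,"ty":2.7,"tz":-16,"yaw":-5},{"tx":6,"ty":5.5,"tz":-16,"yaw":-10},{"tx":9,"ty":8.2,"tz":-16,"yaw":-16},{"tx":12,"ty":10.9,"tz":-16,"yaw":-22},{"tx":15,"ty":13.7,"tz":-16,"yaw":-28},{"tx":18,"ty":16.4,"tz":-16,"yaw":-34},{"tx":20,"ty":18.2,"tz":-16,"yaw":-39},{"tx":21,"ty":19.1,"tz":-16,"yaw":-40.7}]'; python3 -c "
from h import *;go([523.7,85.5,181],85)"
```

```text
t: 30.78
ee_pos: [0.5301, -0.1201, 0.18]
tool_rot: [[-0.996, 0.084, -0.001], [0.084, 0.996, 0.0], [0.001, 0.0, -1.0]]
ft_force: [0.7, -0.3, -3.8]
grip_width: 0.023
gripper_force: 59.7
tx ty tz yaw [ 2.36 20.43 -0.1 ] 0.2 t 30.77 pos [ 530.1 -120.1  180. ] F [ 0.7 -0.3 -3.8] w 23.0 59.7
```

```bash
python3 -m inch '[{"tx":0.3,"ty":3,"tz":0,"yaw":0.2},{"tx":0.8,"ty":7,"tz":0,"yaw":0.2},{"tx":1.3,"ty":11,"tz":0,"yaw":0.2},{"tx":1.7,"ty":15,"tz":0,"yaw":0.2},{"tx":2.1,"ty":18.5,"tz":0,"yaw":0.2},{"tx":2.4,"ty":20.2,"tz":0,"yaw":0.2},{"tx":2.4,"ty":20.4,"tz":0,"yaw":0.2},{"tx":2.4,"ty":20.4,"tz":0,"yaw":0.2},{"tx":2.4,"ty":20.4,"tz":0,"yaw":0.2},{"tx":2.4,"ty":20.4,"tz":0,"yaw":0.2}]'
python3 - <<'E'
from h import *
np.set_printoptions(precision=1,suppress=True)
s=snap('wrist','w8.png');go([523.7,85.5,181],85);st=read_state()
z=st['ee_pos'][2];v=s['image'].max(2);ax=np.array(st['tool_rot'])[:2,0]
u0,v0=proj(s,np.r_[st['ee_pos'][:2]+.042*ax,z-.004]);u0,v0=int(u0),int(v0);print(u0,v0)
q=(v[v0-19:v0+20,u0-19:u0+20]<150).astype(np.uint8)
for c in cv2.findContours(q,0,1)[0]:
    e=cv2.minEnclosingCircle(c);print(e[1],cast(s,e[0][0]+u0-19,e[0][1]+v0-19,z-.004)[:2]*1000-42*ax)
E
```

```text
t: 32.02
ee_pos: [0.5243, 0.0828, 0.1804]
tool_rot: [[-0.996, 0.092, 0.0], [0.092, 0.996, -0.0], [-0.0, -0.0, -1.0]]
ft_force: [0.7, 0.1, -4.1]
grip_width: 0.0227
gripper_force: 59.7
tx ty tz yaw [ 0.1  0.2 -0.1] -0.3 t 32.08 pos [524.2  83.2 180.3] F [ 0.9 -0.  -4.2] w 22.9 59.7
278 185
14.037700653076172 [522.8  83.4]
```

View pics/w8.png

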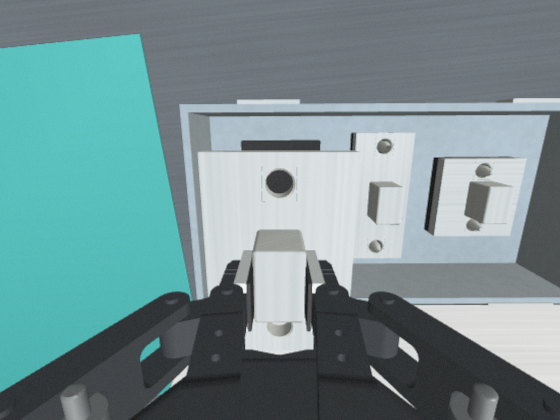

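The wide plate is held squarely, with its hole at (279,183). Slim and square are seated at (380,195) and (477,195). I shift about 1 mm and descend.

```bash
python3 -m inch '[{"tx":-0.1,"ty":0.15,"tz":0,"yaw":-0.3},{"tx":-0.1,"ty":0.15,"tz":3,"yaw":-0.3},{"tx":-0.1,"ty":0.15,"tz":6,"yaw":-0.3},{"tx":-0.1,"ty":0.15,"tz":9,"yaw":-0.3},{"tx":-0.1,"ty":0.15,"tz":11,"yaw":-0.3},{"tx":-0.1,"ty":0.15,"tz":11.3,"yaw":-0.3},{"tx":-0.1,"ty":0.15,"tz":11.3,"yaw":-0.3}]'; python3 -c "
from h import *;go([524.8,85.4,34],85)"
```

```text
t: 32.95
ee_pos: [0.5257, 0.0854, 0.0677]
tool_rot: [[-0.996, 0.085, 0.0], [0.085, 0.996, 0.0], [-0.0, 0.0, -1.0]]
ft_force: [0.4, 0.1, -4.6]
grip_width: 0.0233
gripper_force: 59.5
tx ty tz yaw [ 0.09 -0.01  3.37] 0.1 t 32.95 pos [525.7  85.4  67.7] F [ 0.4  0.1 -4.6] w 23.3 59.5
```

```bash
python3 -m inch '[{"tx":0.07,"ty":0,"tz":0.5,"yaw":0},{"tx":0.07,"ty":0,"tz":0.9,"yaw":0},{"tx":0.07,"ty":0,"tz":1.3,"yaw":0},{"tx":0.07,"ty":0,"tz":1.7,"yaw":0},{"tx":0.07,"ty":0,"tz":1.7,"yaw":0}]';  python3 -m inch '[{"tx":0,"ty":0,"tz":0.5,"yaw":0},{"tx":0,"ty":0,"tz":0.9,"yaw":0},{"tx":0,"ty":0,"tz":1.3,"yaw":0},{"tx":0,"ty":0,"tz":1.6,"yaw":0},{"tx":0,"ty":0,"tz":1.7,"yaw":0},{"tx":0,"ty":0,"tz":1.75,"yaw":0}]'
```

```text
t: 33.58
ee_pos: [0.5244, 0.0853, 0.0499]
tool_rot: [[-0.996, 0.085, -0.001], [0.085, 0.996, -0.0], [0.001, -0.0, -1.0]]
ft_force: [0.3, 0.3, -4.7]
grip_width: 0.0228
gripper_force: 59.6
t: 34.33
ee_pos: [0.5245, 0.0854, 0.0339]
tool_rot: [[-0.996, 0.085, -0.0], [0.085, 0.996, 0.0], [0.0, 0.0, -1.0]]
ft_force: [-7.2, -0.4, 14.8]
grip_width: 0.0228
gripper_force: 62.4
```

Seated. Release, rise above the lid's height over the case, and check.

```bash
python3 -m inch '[{"tx":0,"ty":0,"tz":0,"yaw":0},{"tx":0,"ty":0,"tz":0,"yaw":0},{"tx":0,"ty":0,"tz":0,"yaw":0},{"tx":0,"ty":0,"tz":-2,"yaw":0},{"tx":0,"ty":0,"tz":-6,"yaw":0},{"tx":0,"ty":1,"tz":-11,"yaw":0},{"tx":0,"ty":3,"tz":-16,"yaw":0},{"tx":0,"ty":5,"tz":-21,"yaw":0},{"tx":0,"ty":7,"tz":-26,"yaw":0},{"tx":0,"ty":9,"tz":-30,"yaw":0},{"tx":0,"ty":9.7,"tz":-32,"yaw":0},{"tx":0,"ty":9.7,"tz":-32,"yaw":0}]' 0.65; python3 -m inch '[{"tx":0,"ty":0,"tz":0,"yaw":0},{"tx":0,"ty":0,"tz":0,"yaw":0}]' 1
python3 - <<'E'
from h import *
np.set_printoptions(precision=1,suppress=True)
s=snap('wrist','w9.png');cv2.imwrite('pics/w9c.png',cv2.resize(s['image'][90:300,110:450,::-1],None,fx=2,fy=2,interpolation=cv2.INTER_CUBIC))
go([657.5,173.7,350],85)
E
```

```text
t: 35.83
ee_pos: [0.5334, 0.1828, 0.354]
tool_rot: [[-0.996, 0.084, 0.002], [0.084, 0.996, 0.001], [-0.002, 0.002, -1.0]]
ft_force: [-0.2, -0.1, -0.3]
grip_width: 0.0555
gripper_force: 0.0
t: 36.08
ee_pos: [0.5325, 0.1812, 0.3515]
tool_rot: [[-0.996, 0.086, -0.002], [0.086, 0.996, -0.001], [0.002, -0.001, -1.0]]
ft_force: [0.6, 0.8, -0.9]
grip_width: 0.0853
gripper_force: 0.0
tx ty tz yaw [-12.5   0.3   0.1] 0.1 t 36.12 pos [532.6 181.4 351.7] F [ 0.5 -0.  -0.9] w 85.4 0.0
```

View pics/w9c.png

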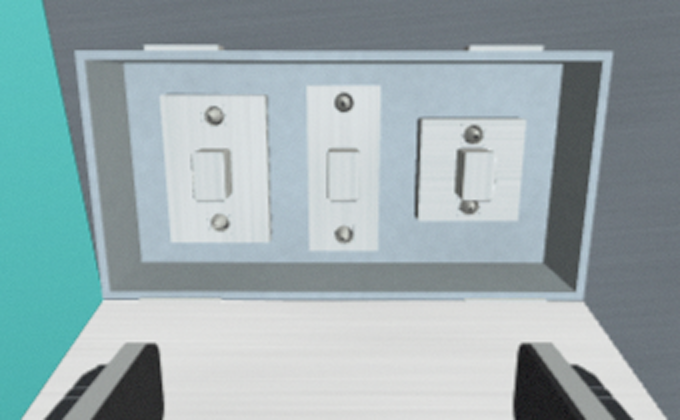

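All three plates lie flush, with pins through at wide (214,115)/(220,222), slim (343,102)/(343,234) and square (473,133)/(468,206). Now I grip the tab to shut the lid.

```bash
python3 -m inch '[{"tx":-3,"ty":0,"tz":0,"yaw":0},{"tx":-7,"ty":0.1,"tz":0,"yaw":0},{"tx":-11,"ty":0.2,"tz":0,"yaw":0},{"tx":-12.6,"ty":0.3,"tz":0,"yaw":0},{"tx":-12.6,"ty":0.3,"tz":0.2,"yaw":0},{"tx":-12.6,"ty":0.3,"tz":2,"yaw":0},{"tx":-12.6,"ty":0.3,"tz":5,"yaw":0},{"tx":-12.6,"ty":0.3,"tz":7.5,"yaw":0},{"tx":-12.6,"ty":0.3,"tz":9.3,"yaw":0},{"tx":-12.6,"ty":0.3,"tz":9.3,"yaw":0}]'; python3 -m inch '[{"tx":0,"ty":0,"tz":0,"yaw":0},{"tx":0,"ty":0,"tz":0,"yaw":0},{"tx":0,"ty":0,"tz":0,"yaw":0},{"tx":0,"ty":0,"tz":0,"yaw":0},{"tx":0,"ty":0,"tz":0,"yaw":0},{"tx":0,"ty":0,"tz":0,"yaw":0}]' 0;  python3 -c "
from h import *;go([418,194.5,64],85)"
```

```text
t: 37.38
ee_pos: [0.6574, 0.1743, 0.2582]
tool_rot: [[-0.996, 0.085, -0.003], [0.085, 0.996, -0.001], [0.003, -0.001, -1.0]]
ft_force: [0.0, -0.3, 0.2]
grip_width: 0.0856
gripper_force: 0.0
t: 38.12
ee_pos: [0.659, 0.1731, 0.2611]
tool_rot: [[-0.996, 0.086, 0.001], [0.086, 0.996, -0.001], [-0.001, -0.001, -1.0]]
ft_force: [-2.4, -2.5, 6.3]
grip_width: 0.0351
gripper_force: 62.9
tx ty tz yaw [24.21  0.07 19.68] 0.0 t 38.12 pos [659.  173.1 261.1] F [-2.4 -2.5  6.3] w 35.1 62.9
```

```bash
python3 -m inch '[{"tx":0.8,"ty":0,"tz":-0.15,"yaw":0},{"tx":1.7,"ty":0,"tz":-0.3,"yaw":0},{"tx":3.5,"ty":0,"tz":-0.4,"yaw":0},{"tx":5.25,"ty":0,"tz":-0.4,"yaw":0},{"tx":7,"ty":0,"tz":-0.2,"yaw":0},{"tx":8.7,"ty":0,"tz":0.1,"yaw":0},{"tx":10.4,"ty":0,"tz":0.6,"yaw":0},{"tx":12,"ty":0,"tz":1.2,"yaw":0},{"tx":13.6,"ty":0,"tz":2,"yaw":0},{"tx":15.1,"ty":0,"tz":2.9,"yaw":0},{"tx":16.5,"ty":0,"tz":3.9,"yaw":0},{"tx":17.9,"ty":0,"tz":5.05,"yaw":0}]'; python3 -c "
from h import *;go([418,194.5,64],85)"
```

```text
t: 39.62
ee_pos: [0.4793, 0.1889, 0.2093]
tool_rot: [[-0.996, 0.085, 0.0], [0.085, 0.996, -0.0], [-0.0, -0.0, -1.0]]
ft_force: [4.6, -3.2, -2.5]
grip_width: 0.0346
gripper_force: 66.5
tx ty tz yaw [ 6.16  0.04 14.53] 0.1 t 39.62 pos [479.3 188.9 209.3] F [ 4.6 -3.2 -2.5] w 34.6 66.5
```

```bash
python3 -m inch '[{"tx":1.2,"ty":0,"tz":1.25,"yaw":0},{"tx":2.3,"ty":0,"tz":2.6,"yaw":0},{"tx":3.3,"ty":0,"tz":4.05,"yaw":0},{"tx":4.2,"ty":0,"tz":5.6,"yaw":0},{"tx":4.9,"ty":0,"tz":7.2,"yaw":0},{"tx":5.5,"ty":0,"tz":8.85,"yaw":0},{"tx":5.9,"ty":0,"tz":10.5,"yaw":0},{"tx":6.1,"ty":0,"tz":11.5,"yaw":0},{"tx":6.2,"ty":0,"tz":12.4,"yaw":0},{"tx":6.2,"ty":0,"tz":13.2,"yaw":0},{"tx":6.3,"ty":0,"tz":13.9,"yaw":0},{"tx":6.3,"ty":0,"tz":14.2,"yaw":0}]'; python3 -c "
from h import *;go([418,194.5,64],85)"
```

```text
t: 41.12
ee_pos: [0.4158, 0.1945, 0.0665]
tool_rot: [[-0.996, 0.086, -0.003], [0.086, 0.996, -0.001], [0.003, -0.001, -1.0]]
ft_force: [-4.5, -2.3, 1.7]
grip_width: 0.0351
gripper_force: 77.5
tx ty tz yaw [-0.22  0.02  0.25] 0.1 t 41.12 pos [415.8 194.5  66.5] F [-4.5 -2.3  1.7] w 35.1 77.5
```

```bash
python3 -m inch '[{"tx":0,"ty":0,"tz":0.2,"yaw":0},{"tx":0,"ty":0,"tz":0.3,"yaw":0},{"tx":0,"ty":0,"tz":0.3,"yaw":0}]'; python3 -m inch '[{"tx":0,"ty":0,"tz":0,"yaw":0},{"tx":0,"ty":0,"tz":0,"yaw":0},{"tx":0,"ty":0,"tz":0,"yaw":0},{"tx":0,"ty":0,"tz":0,"yaw":0},{"tx":0,"ty":0,"tz":-2,"yaw":0},{"tx":0,"ty":0,"tz":-6,"yaw":0},{"tx":0,"ty":0,"tz":-11,"yaw":0},{"tx":1,"ty":0,"tz":-16,"yaw":0},{"tx":2,"ty":0,"tz":-20,"yaw":0},{"tx":2,"ty":0,"tz":-20,"yaw":0},{"tx":2,"ty":0,"tz":-20,"yaw":0}]' 1
python3 - <<'E'
from h import *
np.set_printoptions(precision=1,suppress=True)
s=snap('side','s2.png')
w=snap('wrist');v=w['image'].max(2);m=(v<62).astype(np.uint8);m[270:]=0
for c in cv2.findContours(m,0,2)[0]:
    if 200<cv2.contourArea(c)<5000:
        r=cv2.minAreaRect(np.array([cast(w,a,b,.092)[:2] for a,b in c[:,0]],np.float32)*1000);print(np.array(r[0]),np.array(r[1]))
for p in plates(snap('top')): print(p)
E
```

```text
t: 41.5
ee_pos: [0.4159, 0.1945, 0.0637]
tool_rot: [[-0.996, 0.086, -0.003], [0.086, 0.996, -0.001], [0.003, -0.001, -1.0]]
ft_force: [-4.8, -3.8, 0.2]
grip_width: 0.0351
gripper_force: 77.9
t: 42.88
ee_pos: [0.3974, 0.1965, 0.2639]
tool_rot: [[-0.996, 0.085, -0.0], [0.085, 0.996, 0.0], [0.0, 0.0, -1.0]]
ft_force: [-0.1, 0.1, 0.1]
grip_width: 0.0855
gripper_force: 0.0
[426.3 193.8] [34.4 45.1]
[352.3 429.5] [38.9 27.6]
(array([ 699. , -346.8,   68.6,   61.5,   -3.4]), [], array([385., 154.]))
```

View pics/s2.png

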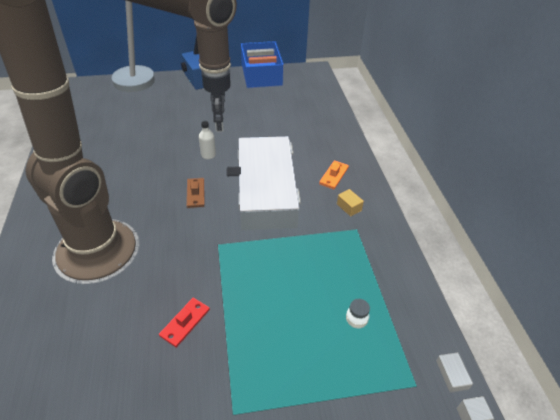

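The lid is shut and the mat is clear of plates. The jar (358,315), bottle (207,142) and block (350,203) haven't moved. I compare the lid with the opening picture, then hand in.

Run:
```python
from h import *
a=cv2.imread('pics/side0.png')[125:215,220:305].astype(int);b=cv2.imread('pics/s2.png')[125:215,220:305].astype(int)
d=abs(a-b).max(2);n=(d>40).sum();print(n)
if n<40: print(finish_job())
```

```text
7
the job is handed in; nothing more can be done
None
```

I opened the lid to its stop, seated the square, slim and wide plates flush on their matching nests, shut the lid fully, left the jar, bottle and brass block untouched, and handed the job in at about 43 s; I don't have the judge's result.

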